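Nip up the clamp screw of the hoop stand

ROBOT

A 6-joint arm with a two-finger parallel gripper is mounted at the origin on the work surface. World frame = base frame: x ahead of the robot, y to its left, z up, the work surface at z = 0. Lengths are in m, angles in rad, forces in N, time in s.
With the tool pointing down it reaches from about 0.425 to 0.95 m from the base axis. Payload 3.5 kg.
Tool frame: the origin (TCP) lies midway between the tips of the shut fingers; the grasp point (between the pads) lies 19 mm behind it; z points along the fingers, y is the line along which they close (so a half turn about z gives the same grasp; the last joint's range is limited). The gripper opens to 85 mm and grips with 20 to 120 N. Pads are 22 mm wide; open, the fingers measure 114 mm over their backs; the gripper's body (76 mm by 85 mm) begins 54 mm behind the grasp point. The pads swing forward as they close: fully open they stand 13 mm farther back than shut.
Start: joints at [1.15, 0.286, 1.577, -0, 1.279, -0.15], TCP at [0.181, 0.65, 0.231] pointing down, gripper open.
Joint ranges: [-2.77, 2.77], [-0.9, 2.22], [0.21, 2.48], [-1.53, 4.67], [0.24, 2.81], [-2.84, 2.84]. Speed limits (rad/s): [2.79, 2.79, 3.14, 3.14, 3.14, 3.14].

INTERFACE

Orientations are given as a unit quaternion [x, y, z, w].
In Python, from plant import ctrl gives the robot as it stands. The module is installed in compiled form; this text tells all that it offers.
- The arm moves only by the shell command python3 -m inch 'ROWS' [FORCE]. ROWS is JSON, a list of rows, each a list of 5 numbers: the closure, from 0 (fully open) to 1 (shut), then the shift along the tool's x, y, z in m, then the turn about the tool's z in degrees. A call has 1 to 5 rows; each row is the pose to reach, as a shift and turn from the pose commanded when the call began, along the tool's axes at that moment; what a row does not reach only later rows make up. A row lasts 1/12 s, in which the tool goes at most 41.7 mm and 7.16 degrees, less where a joint would pass 70% of its speed; a pose out of reach is approached as far as the arm can. A call with a gripper value outside its range is refused whole. The fingers move at their own pace and stop on an object; FORCE is the grip in N (left out, the last holds). Time passes only in rows, so rows that repeat a pose let the fingers close. It gives the time, the measured TCP pose, the force, the opening and the grip force at its end, in the units of the state.
- ctrl.get_state(): the state, without advancing time (a new reading comes with each control period).
- ctrl.read_camera(name): name is "side" or "top" or "wrist"; returns a dict with "pixels" (384x512x3 uint8, red, green, blue), "depth" (384x512 float32, m along the optical axis (not along the pixel's ray), 0 where there is no reading), "fx", "fy", "cx", "cy" (pixels), "xyz" and "rotation" of the camera in the world; the wrist camera has in their place "mount" (4x4, takes a point from camera to tool coordinates, whose origin is the TCP and whose axes are the flange's). Camera axes: x right, y down, z forward; pixel columns grow to the right and rows downward; lengths in m; the calibration is good to about 2 mm. A picture is of the moment at which its call begins: read the wrist's pose just before it.
- ctrl.sign_off(): hands the job in; it is judged then, once.
Trained networks look in a picture, given as the dict that the camera call returned (one of the last four; its "shot" number tells which), for a name from the list of things; names that differ only in an ending like _2 or _b are one class to them, and where a whole thing is asked for, a point or a joint stands for the part that bears it (a point fixed in the world has none). Each returns a list of dicts, best first, with "score" (0 to 1); they miss things now and then, are a little off and sometimes report something else, mostly with a low value. They report only what shows in the picture. A call takes as long as a camera call. They do not tell look-alikes from the thing itself.
- ctrl.spot_in(query, picture): "at" ([column, row] in pixels, amid what is visible of it).
- ctrl.tip_of(query, picture): "at" ([column, row] in pixels: a listed point, or the origin of a listed thing).
The state is a dict: "time": time; "qpos": joint angles; "dq": joint speeds; "joint_efforts": joint torques, N m; "eef_pos": TCP position; "tcp_rot": TCP orientation; "contact_force": force on the tool from outside, world axes, zero at the start; "wrist_torque": the same for the moment, N m; "opening": opening from 0.0 (shut) to 1.0 (fully open); "finger_force": force on a finger pad.
Only numpy, scipy, OpenCV 4.12 (cv2) and the standard library are available. Lean on these libraries where they do the work, as an engineer would, in place of code of your own. Each camera call takes 0.05 s, during which the arm holds its last target. There are 200 camera calls.

TASK

The slotted clamp screw on top of the embroidery hoop stand has worked loose. Take the flat screwdriver (yellow handle) out of its block, feel lightly for the slot with its blade until it drops in, then turn the screw clockwise until it comes up firm, without leaning on the blade or forcing the screw past firm. Then stand the screwdriver upright in a hole of its block again, blade down and fully in, and leave the other loose things on the table where they are.

Things in the scene. Friction and masses are not known exactly. Their poses are not given: they have to be found in the camera images.
- flat_driver_grip (a point): Centre of the loose flat screwdriver's yellow handle: 55 mm long along z, 30 mm along x, 22 mm between its two grip flats, which face +y and -y. z points up, away from the blade; the blade's end is 97.5 mm below this point. It starts upright in a hole of the block, hung by its collar, blade's end 6 mm above the table, flats facing along the block's x within 0.5 rad. About 90 g.
- blade_end (a point): Centre of the end of the flat screwdriver's blade, axes as the grip point: 14 mm wide along x, 1.9 mm thick along y, z up to the handle. Above the 12 mm high blade is a round 8 mm steel shaft, then from 60 mm up a brass collar 24 mm across, then the handle.
- screw_top (a point): On the axis of the slotted brass clamp screw, level with the top of its head (20 mm across, 104.5 mm above the table; nothing round it is higher). Fixed to the stand, not to the turning screw: x towards the hoop, z up. Slot right across, 3.4 wide, 4.5 deep. Its direction is NOT given: at the start it lies within 0.9 rad either side of this x, to be found by sight or feel.
- clamp_screw (a joint): Turn of the clamp screw, rad, growing clockwise seen from above. Starts loose at 0.4 to 0.9, comes up firm at 1.40 and stays where left. The slot turns with it, but its zero says nothing of the slot's direction. Drag 0.05 N m; past firm 2.5 N m more per rad; past 1.52 it is overtightened. The blade has about 0.11 rad of play either way in the slot. The head does not sink as it turns.
- hoop_stand: Fixed beech embroidery hoop stand: round foot 180 mm across, short post, two jaws under the clamp screw holding the rim of a hoop 180 mm across, level, 72 to 82 mm above the table. The soft brass screw head is marked by a blade pressed on it with over 12 N outside the slot. Origin on the table under the post and screw; x towards the hoop, whose centre is at x = 122 mm; z up.
- driver_block: Fixed dark wooden block, 60 mm (x) by 160 mm (y) by 66 mm high; origin at the centre of its underside, z up. Two round holes 18 mm across run right through it, at y = -45 and +45 mm: one holds the flat screwdriver, the other the cross-point one.
- driver_block_hole0 (a point): Centre of the mouth of the block's hole at y = -45 mm, on its top, 66 mm above the table.
- driver_block_hole1 (a point): Centre of the mouth of the block's hole at y = +45 mm, on its top, 66 mm above the table.
- cross_driver_grip (a point): Centre of the red handle of the loose cross-point screwdriver, of the same size, standing in the block's other hole. Not for this screw: leave it.
- blue_bowl: Loose blue ceramic bowl, 96 mm across and 42 mm high; origin at the centre of its underside. Leave it.
- bead_spoon_mid (a point): Middle of the loose steel bead spoon (about 110 mm long, 10 mm high) lying on the table. Leave it.
- thimble_holder: Loose clear acrylic thimble holder, 70 x 110 mm and 53 mm high with its thimbles; origin at the centre of its underside. Leave it.
- spare_hoop: Loose second beech hoop, 140 mm across and 10 mm high, lying flat; origin at its centre on the table. Leave it.
- red_spool: Loose spool of red thread, 32 mm across, 40 mm high, standing; origin at the centre of its underside. Leave it.
- teal_spool: Loose spool of teal thread, 32 mm across, 40 mm high, standing; origin at the centre of its underside. Leave it.
Not all that is in view belongs to the job. What is shaped like the driver_block but red is not meant. Leave any white look-alike of the part that bears flat_driver_grip alone.

How it is judged:
By the outcome, as a careful person would: the job done as asked, in the order asked, and still so for the second after the job is handed in, with the robot touching nothing.
It also fails if it takes over 72 s, if anything falls off the work surface, if the arm or the gripper's body presses on something with over 40 N, if the wrist force passes 120 N, or if a joint passes its speed limit or range.

## Working session

There is one attempt and no reset: what is moved stays moved. The work goes in short steps, Python scripts to look and compute and a shell command to move; the robot and the scene stay as the last step left them, time stands still between calls to the robot, and variables do not carry over. Pictures are saved under pics/ and viewed, at most 13 in all, crops included, and the job is handed in when it is done.

```bash
mkdir -p pics
cat > h.py <<'E'
import numpy as np, cv2
from scipy.spatial.transform import Rotation as R
from plant import ctrl
def cam(n):
    s=ctrl.get_state(); p=ctrl.read_camera(n)
    if n=="wrist":
        T=np.eye(4);T[:3,:3]=R.from_quat(s["tcp_rot"]).as_matrix();T[:3,3]=s["eef_pos"]
        p["T"]=T@np.array(p["mount"])
    else:
        T=np.eye(4);r=np.array(p["rotation"]);T[:3,:3]=r if r.shape==(3,3) else R.from_quat(r).as_matrix();T[:3,3]=p["xyz"];p["T"]=T
    return p
def ray(p,at):
    d=np.array([(at[0]-p["cx"])/p["fx"],(at[1]-p["cy"])/p["fy"],1.]);return p["T"][:3,3],p["T"][:3,:3]@d
def atz(p,at,z):
    o,d=ray(p,at);return o+d*(z-o[2])/d[2]
def dep(p,at):
    o,d=ray(p,at);c,r=int(round(at[0])),int(round(at[1]));w=p["depth"][max(r-1,0):r+2,max(c-1,0):c+2];w=w[w>0]
    return o+d*np.median(w) if len(w) else None
def proj(p,X):
    c=p["T"][:3,:3].T@(np.array(X)-p["T"][:3,3]);return np.array([p["fx"]*c[0]/c[2]+p["cx"],p["fy"]*c[1]/c[2]+p["cy"]])
def save(p,f,box=None,sc=1):
    im=p["pixels"][:,:,::-1]
    if box: im=im[box[1]:box[3],box[0]:box[2]]
    cv2.imwrite(f,cv2.resize(im,None,fx=sc,fy=sc,interpolation=cv2.INTER_CUBIC))
E
python3 - <<'E'
from h import *
np.set_printoptions(precision=4,suppress=True)
s=ctrl.get_state();print(s["tcp_rot"],s["eef_pos"],s["opening"])
ims=[]
for n in("top","side"):
    p=cam(n);ims.append(p["pixels"][:,:,::-1]);print(n,p["T"][:3,3],p["T"][:3,2],p["fx"])
    for q in["flat_driver_grip","cross_driver_grip","screw_top","driver_block_hole0","driver_block_hole1","hoop_stand","driver_block"]:
        for d in ctrl.tip_of(q,p)[:3]:print(q,d["score"],np.array(d["at"]),dep(p,d["at"]))
    cv2.imwrite(f"pics/{n}.png",ims[-1])
cv2.imwrite("pics/both.png",cv2.resize(np.vstack(ims),None,fx=.78,fy=.78))
E
```

```text
[ 0.135   0.9908 -0.0012 -0.0003] [0.1803 0.6498 0.2299] 0.9987523063835275
top [ 0.4568 -0.0126  1.4816] [ 0.0815  0.0092 -0.9966] 409.38434063891697
flat_driver_grip 0.54 [225.6 211.6] [0.4923 0.0893 0.1318]
flat_driver_grip 0.54 [212.  180.3] [0.5961 0.1371 0.1253]
cross_driver_grip 0.46 [199.9 217.2] [0.4728 0.1736 0.132 ]
cross_driver_grip 0.45 [380.1 230. ] [ 0.4374 -0.4571  0.0013]
screw_top 0.88 [301.5 198.9] [ 0.5392 -0.1633  0.1053]
driver_block_hole0 0.89 [201.4 213.5] [0.485  0.1688 0.1328]
driver_block_hole0 0.77 [190.2 166.4] [0.6566 0.2289 0.0174]
driver_block_hole0 0.75 [163.  170.5] [0.6344 0.3157 0.0654]
driver_block_hole1 0.89 [201.4 213.5] [0.485  0.1688 0.1328]
driver_block_hole1 0.77 [190.2 166.4] [0.6566 0.2289 0.0174]
driver_block_hole1 0.75 [163.  170.5] [0.6344 0.3157 0.0654]
hoop_stand 0.74 [294.9 201.3] [ 0.5318 -0.1429  0.087 ]
hoop_stand 0.26 [217.2 214.5] [0.4837 0.1231 0.066 ]
driver_block 0.85 [217.8 212.9] [0.4892 0.1212 0.0649]
driver_block 0.72 [177.2 171.9] [0.6299 0.2656 0.0669]
side [0.3874 0.8034 0.8774] [ 0.1516 -0.7025 -0.6954] 419.0504300457491
flat_driver_grip 0.7 [213.3 219. ] [0.6323 0.1578 0.098 ]
flat_driver_grip 0.58 [273.3 208.6] [0.4943 0.0974 0.1094]
cross_driver_grip 0.51 [273.  235.1] [0.477  0.187  0.1172]
screw_top 0.84 [274.6 147.8] [ 0.5413 -0.1532  0.0982]
driver_block_hole0 0.96 [198.9 246.8] [0.6537 0.215  0.0521]
driver_block_hole0 0.79 [273.  239.7] [0.4765 0.1851 0.098 ]
driver_block_hole0 0.67 [272.2 213.8] [0.4963 0.0963 0.0883]
driver_block_hole1 0.96 [198.9 246.8] [0.6537 0.215  0.0521]
driver_block_hole1 0.79 [273.  239.7] [0.4765 0.1851 0.098 ]
driver_block_hole1 0.67 [272.2 213.8] [0.4963 0.0963 0.0883]
hoop_stand 0.89 [273.6 169.6] [ 0.5385 -0.1441  0.0204]
driver_block 0.92 [200.3 276.1] [0.6201 0.3009 0.0627]
driver_block 0.88 [269.6 244.2] [0.4846 0.1804 0.0724]
```

View pics/both.png

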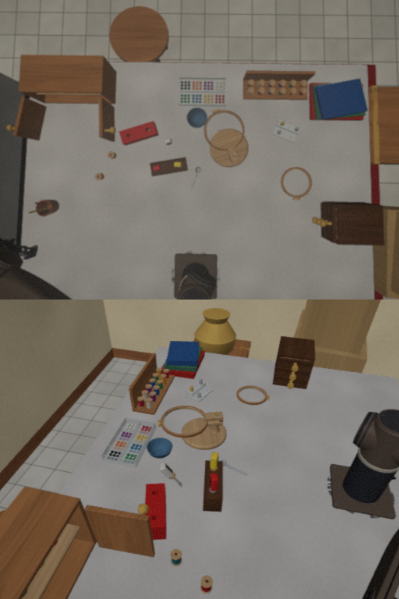

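Run:
```python
from h import *
a=cv2.imread("pics/top.png")[150:250,140:330];b=cv2.imread("pics/side.png")[120:300,170:330]
a=cv2.resize(a,(640,337),interpolation=cv2.INTER_CUBIC);cv2.imwrite("pics/c.png",a)
cv2.imwrite("pics/d.png",cv2.resize(b,None,fx=3.3,fy=3.3,interpolation=cv2.INTER_CUBIC))
```

```text
(no output)
```

View pics/d.png

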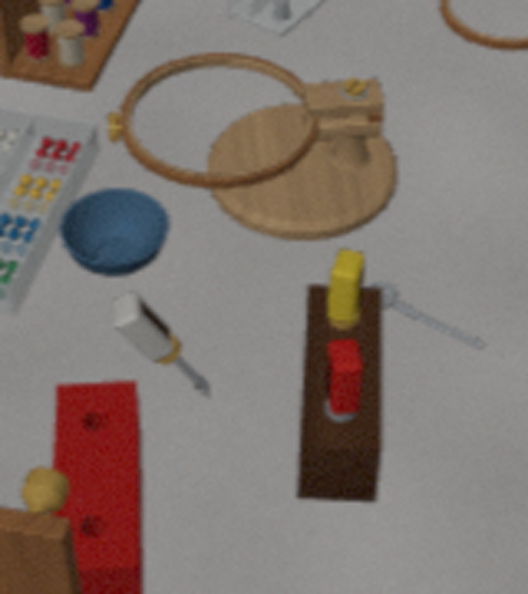

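The yellow handle in the dark block is at side (274,208) and top (225,212). Its look-alike is the white driver lying at side (213,219) and top (212,180). The red-handled cross driver is at side (273,235), and the red block at side (200,276) is not meant. I choose the yellow handle in the dark block, which this crop confirms, and will go above it.

```bash
R5(){ :; }
python3 -m inch '[[0,-0.029,-0.029,-0.008,0],[0,-0.058,-0.058,-0.016,0],[0,-0.087,-0.087,-0.024,0],[0,-0.116,-0.116,-0.032,0],[0,-0.145,-0.145,-0.040,0]]' >/dev/null
python3 -m inch '[[0,-0.029,-0.029,-0.008,0],[0,-0.058,-0.058,-0.016,0],[0,-0.087,-0.087,-0.024,0],[0,-0.116,-0.116,-0.032,0],[0,-0.145,-0.145,-0.040,0]]' >/dev/null
python3 -m inch '[[0,-0.029,-0.029,0,7],[0,-0.058,-0.058,0,14],[0,-0.087,-0.087,0,21],[0,-0.116,-0.116,0,28],[0,-0.145,-0.145,0,35]]'
python3 -m inch '[[0,0,0,0,7],[0,0,0,0,14],[0,0,0,0,21],[0,0,0,0,28],[0,0,0,0,28]]'
python3 - <<'E'
from h import *
np.set_printoptions(precision=4,suppress=True)
p=cam("wrist");save(p,"pics/w1.png");print(p["mount"])
for q in["flat_driver_grip","cross_driver_grip","screw_top","driver_block_hole0","driver_block","hoop_stand"]:
    for d in ctrl.tip_of(q,p)[:3]:print(q,d["score"],np.array(d["at"]),dep(p,d["at"]))
E
```

```text
time: 2.05
eef_pos: [0.4833, 0.114, 0.3116]
tcp_rot: [0.429, 0.903, 0.0, 0.001]
contact_force: [1.7, 0.6, -0.1]
opening: 0.999
finger_force: 0.0
time: 2.47
eef_pos: [0.4828, 0.1156, 0.3112]
tcp_rot: [0.634, 0.773, 0.0, 0.0]
contact_force: [-0.4, -0.4, 0.5]
opening: 0.997
finger_force: 0.0
[[-0.0015 -0.9592 -0.2827  0.0722]
 [ 1.     -0.0016 -0.0001 -0.0002]
 [-0.0004 -0.2827  0.9592 -0.1431]
 [ 0.      0.      0.      1.    ]]
flat_driver_grip 0.91 [258.7 198.6] [0.4944 0.0832 0.1319]
flat_driver_grip 0.7 [390.3 150.7] [0.6954 0.1696 0.0233]
cross_driver_grip 0.63 [260.2 126.6] [0.4784 0.1709 0.1312]
driver_block_hole0 0.71 [388.2 109.2] [0.6602 0.2278 0.0456]
driver_block_hole0 0.66 [258.2 120.9] [0.4748 0.1769 0.1317]
driver_block_hole0 0.57 [256.8 185.9] [0.4892 0.0971 0.1242]
driver_block 0.95 [257.5 151.3] [0.4836 0.1329 0.0672]
driver_block 0.68 [261.6 121.8] [0.4789 0.1767 0.1317]
driver_block 0.58 [369.3  83.7] [0.6144 0.2524 0.0658]
hoop_stand 0.91 [255. 296.] [ 0.5353 -0.1448  0.023 ]
```

View pics/w1.png

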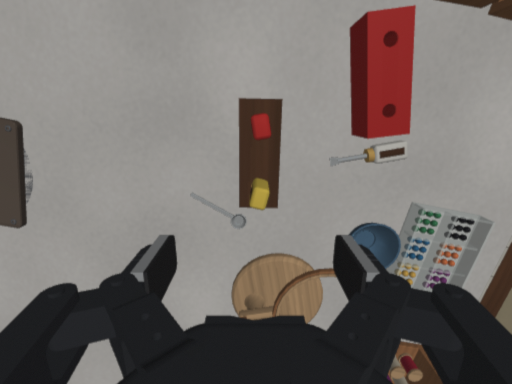

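The wrist view shows the yellow driver at (259,195) in the dark block, the red driver at (261,126), and the white look-alike at (385,153). Next I'll measure the handle yaw and the block pose.

```bash
cat >> h.py <<'E'
def cloud(p):
    v,u=np.mgrid[:384,:512];z=p["depth"];X=np.stack([(u-p["cx"])/p["fx"]*z,(v-p["cy"])/p["fy"]*z,z],-1)
    return X@p["T"][:3,:3].T+p["T"][:3,3]
def rect(P):
    (c,wh,a)=cv2.minAreaRect((P[:,:2]*1000).astype(np.float32));return np.array(c)/1000,wh,a
def hsv(p): return cv2.cvtColor(p["pixels"],cv2.COLOR_RGB2HSV)
E
cat > m.py <<'E'
from h import *
np.set_printoptions(precision=4,suppress=True)
p=cam("wrist");P=cloud(p);H=hsv(p);z=P[...,2];ok=p["depth"]>0
near=np.hypot(P[...,0]-.4836,P[...,1]-.133)<.1
dark=(H[...,2]<100)&ok&(abs(z-.066)<.004)&near
print("block",rect(P[dark]),dark.sum())
red=((H[...,0]<8)|(H[...,0]>172))&(H[...,1]>150)&(abs(z-.131)<.005)&near&ok
yel=(H[...,0]>20)&(H[...,0]<35)&(H[...,1]>120)&(abs(z-.131)<.006)&near&ok
for n,m in(("red",red),("yel",yel)):
    print(n,m.sum(),rect(P[m]),P[m].mean(0))
s=ctrl.get_state();print(s["eef_pos"],R.from_quat(s["tcp_rot"]).as_matrix(),s["qpos"])
E
python3 m.py
```

```text
block (array([0.4872, 0.1267]), (59.45802307128906, 158.86439514160156), 10.269025802612305) 3479
red 446 (array([0.479 , 0.1706]), (21.817577362060547, 29.7572021484375), 21.047178268432617) [0.4788 0.1709 0.1307]
yel 351 (array([0.4952, 0.0838]), (27.439884185791016, 21.96289825439453), 86.02324676513672) [0.4947 0.0843 0.1306]
[0.4827 0.116  0.3111] [[-0.2002  0.9798  0.    ]
 [ 0.9798  0.2002 -0.    ]
 [-0.      0.     -1.    ]] [ 0.0312 -0.1697  1.9094 -0.      1.4019 -0.1703]
```

```bash
python3 -m inch '[[0,-0.012,0.002,0.025,5],[0,-0.025,0.004,0.055,10],[0,-0.035,0.0055,0.09,15.5],[0,-0.035,0.0055,0.12,15.5],[0,-0.035,0.0055,0.15,15.5]]' >/dev/null
python3 -m inch '[[0,0,0,0.03,0],[0,0,0,0.06,0],[0,0,0,0.0765,0],[0,0,0,0.0765,0],[0,0,0,0.0765,0]]'
python3 -m inch '[[1,0,0,0,0],[1,0,0,0,0],[1,0,0,0,0],[1,0,0,0,0],[1,0,0,0,0]]' 80
python3 -m inch '[[1,0,0,0,0],[1,0,0,0,0],[1,0,0,0,0],[1,0,0,0,0],[1,0,0,0,0]]' 80
python3 m.py | tail -3
```

```text
time: 3.7
eef_pos: [0.4945, 0.0828, 0.084]
tcp_rot: [0.731, 0.682, -0.001, -0.001]
contact_force: [0.7, 0.6, 0.1]
opening: 1.001
finger_force: 0.0
time: 4.12
eef_pos: [0.4957, 0.0827, 0.0856]
tcp_rot: [0.731, 0.682, 0.001, 0.001]
contact_force: [-0.4, -0.9, -0.1]
opening: 0.297
finger_force: 0.0
time: 4.53
eef_pos: [0.4958, 0.0827, 0.0856]
tcp_rot: [0.731, 0.682, 0.001, 0.0]
contact_force: [-1.6, -0.2, 4.9]
opening: 0.247
finger_force: 78.3
[0.4958 0.0827 0.0855] [[ 0.07    0.9975  0.0013]
 [ 0.9975 -0.07   -0.    ]
 [ 0.0001  0.0013 -1.    ]] [-0.0369  0.0819  2.1036  0.      0.9549  0.0332]
```

```bash
python3 -m inch '[[1,0,0,-0.015,0],[1,0,0,-0.05,0],[1,0,0,-0.09,0],[1,0,0,-0.13,0],[1,0,0,-0.17,0]]'
python3 -m inch '[[1,-0.025,0.005,0,0],[1,-0.055,0.012,0,0],[1,-0.09,0.02,0,0],[1,-0.125,0.027,0,0],[1,-0.155,0.033,0,0]]' >/dev/null
python3 -m inch '[[1,-0.035,0.008,0,0],[1,-0.07,0.016,0,0],[1,-0.11,0.024,0,0],[1,-0.14,0.03,0,0],[1,-0.155,0.033,0,0]]' >/dev/null
python3 -m inch '[[1,0,0,0,0],[1,0,0,0,0],[1,0,0,0,0]]'
cat > s.py <<'E'
from h import *
import sys
np.set_printoptions(precision=4,suppress=True)
p=cam("wrist");P=cloud(p)
print(p["fx"],ctrl.get_state()["wrist_torque"],ctrl.get_state()["qpos"])
for q in["screw_top","clamp_screw","blade_end","flat_driver_grip","hoop_stand"]:
    for d in ctrl.tip_of(q,p)[:2]:
        print(q,d["score"],np.array(d["at"]),dep(p,d["at"]),atz(p,d["at"],.1045))
        if q=="screw_top": c=d["at"]
c=ctrl.tip_of("screw_top",p)[0]["at"];c=[int(v) for v in c]
save(p,sys.argv[1],None)
save(p,"z"+sys.argv[1].replace("/","_"),(max(c[0]-30,0),max(c[1]-30,0),c[0]+30,c[1]+30),9)
a=cv2.imread(sys.argv[1]);b=cv2.resize(cv2.imread("z"+sys.argv[1].replace("/","_")),(384,384));cv2.imwrite(sys.argv[1],cv2.resize(np.hstack([a,b]),None,fx=.89,fy=.89))
E
python3 s.py pics/w2.png
```

```text
time: 5.0
eef_pos: [0.4941, 0.0827, 0.2551]
tcp_rot: [0.731, 0.682, -0.001, -0.001]
contact_force: [1.2, 0.6, -0.5]
opening: 0.246
finger_force: 78.8
time: 6.08
eef_pos: [0.5389, -0.2298, 0.2539]
tcp_rot: [0.731, 0.682, 0.0, -0.001]
contact_force: [-0.7, -0.5, -0.8]
opening: 0.246
finger_force: 79.0
266.76811722879114 [-0.0176  0.0198  0.0427] [-0.5758  0.0748  1.7771  0.0005  1.2909 -0.5074]
screw_top 0.87 [248.8 116.4] [ 0.5371 -0.1621  0.101 ] [ 0.5371 -0.1621  0.1045]Traceback (most recent call last):
  File "s.py", line 7, in <module>
    for d in ctrl.tip_of(q,p)[:2]:
             ~~~~~~~~~~~^^^^^
ValueError: it knows: bead_spoon_mid, blade_end, blue_bowl, cross_driver_grip, driver_block, driver_block_hole, flat_driver_grip, hoop_stand, red_spool, screw_top, spare_hoop, teal_spool, thimble_holder
```

```bash
sed -i 's/"clamp_screw",//' s.py; python3 s.py pics/w2.png
```

```text
266.76811722879114 [ 0.0123 -0.0231  0.017 ] [-0.5756  0.0744  1.7767  0.0002  1.2907 -0.5075]
screw_top 0.75 [251.  113.1] [ 0.54   -0.1587  0.1044] [ 0.54   -0.1587  0.1045]
blade_end 0.71 [255.9 197. ] [ 0.5402 -0.2249  0.1881] [ 0.5388 -0.2518  0.1045]
flat_driver_grip 0.98 [254.4 256.2] [ 0.5397 -0.216   0.2973] [ 0.5317 -0.3283  0.1045]
hoop_stand 0.65 [249.7 115.3] [ 0.5384 -0.1609  0.1016] [ 0.5385 -0.1608  0.1045]
```

View pics/w2.png

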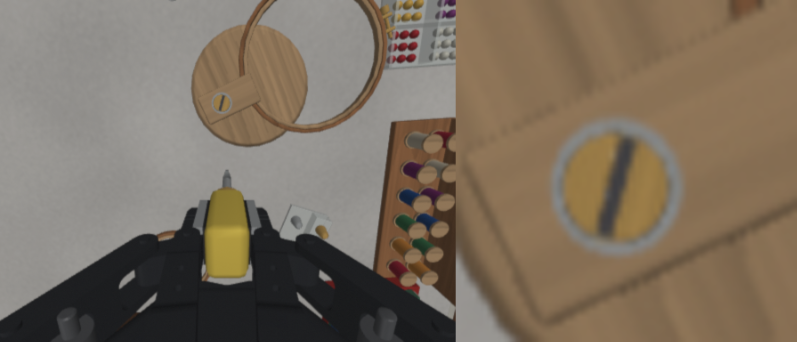

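The screw head shows at wrist pixel ~(249,116), with its slot tilted ~13° clockwise from image-up. The blade is at (256,193). I'll measure both by segmentation.

```bash
cat > g.py <<'E'
from h import *
np.set_printoptions(precision=4,suppress=True)
p=cam("wrist");s=ctrl.get_state();M=R.from_quat(s["tcp_rot"]).as_matrix();H=hsv(p)
c=np.array(ctrl.tip_of("screw_top",p)[0]["at"]);v,u=np.mgrid[:384,:512]
k=6;x0,y0=int(c[0])-22,int(c[1])-22
im=cv2.resize(p["pixels"][y0:y0+44,x0:x0+44],None,fx=k,fy=k,interpolation=cv2.INTER_CUBIC)
h=cv2.cvtColor(im,cv2.COLOR_RGB2HSV)
b=((h[...,0]>16)&(h[...,0]<30)&(h[...,1]>135)).astype(np.uint8)
n,L,st,ce=cv2.connectedComponentsWithStats(b);m=np.zeros_like(b)
for i in range(1,n):
    if st[i,4]>150 and np.hypot(*(ce[i]/k+[x0,y0]-c))<9:m[L==i]=1;print("comp",st[i,4],ce[i]/k+[x0,y0])
pts=cv2.findNonZero(m);hull=cv2.convexHull(pts);hm=cv2.fillConvexPoly(np.zeros_like(m),hull,1)
el=cv2.fitEllipse(hull);cc=(np.array(el[0])+.5)/k-.5+[x0,y0];print("ellipse",el,cc)
X=atz(p,cc,.1045);print("screw world",X)
ero=cv2.erode(hm,np.ones((7,7)));g=h[...,2].astype(float);sl=(m==0)&(ero>0)
Q=np.array([atz(p,(np.array([a,bb])+.5)/k-.5+[x0,y0],.1045)[:2] for bb,a in np.argwhere(sl)])
w,V=np.linalg.eigh(np.cov(Q.T));d=V[:,1];t=M[:2,:2].T@d
print("slot n",len(Q),Q.mean(0),"sd",np.sqrt(w),"turn deg",np.degrees(np.arctan2(t[1],t[0]))," dxy tool",M[:2,:2].T@(X[:2]-s["eef_pos"][:2]),"slotmean dxy",M[:2,:2].T@(Q.mean(0)-s["eef_pos"][:2]))
print(s["eef_pos"],M[:,2])
E
python3 g.py
python3 - <<'E'
from h import *
p=cam("wrist");save(p,"pics/bl.png",(200,160,310,290),4)
E
```

```text
comp 2206 [243.9235 113.2019]
comp 2181 [253.4491 115.8168]
ellipse ((154.21310424804688, 141.52650451660156), (98.73075866699219, 100.76213836669922), 130.93548583984375) [248.2855 114.1711]
screw world [ 0.5373 -0.1608  0.1045]
slot n 2823 [ 0.5373 -0.1608] sd [0.0018 0.0041] turn deg 16.051639393052213  dxy tool [ 0.0696 -0.0068] slotmean dxy [ 0.0697 -0.0069]
[ 0.5393 -0.2307  0.2548] [ 0.0002 -0.0001 -1.    ]
```

View pics/bl.png

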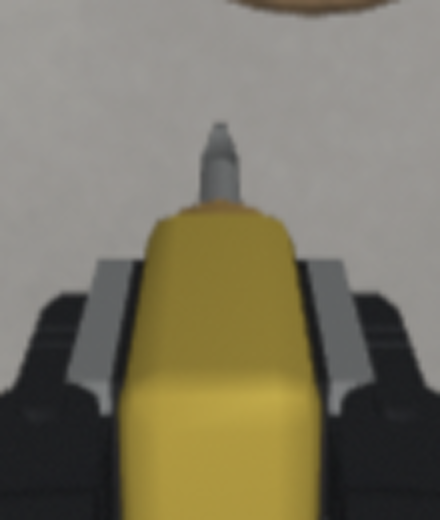

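Run:
```python
from h import *
p=cam("wrist");s=ctrl.get_state();M=R.from_quat(s["tcp_rot"]).as_matrix();o=np.array(s["eef_pos"])
for t in[(0.007,0,.0785),(0,0,.0785),(0.007,0.001,.0785),(0.007,0.,.0765),(0.007,0,.0665),(.004,0,.0665)]:print(t,proj(p,o+M@np.array(t)))
print(M)
print(p["cx"],p["cy"])
g=cv2.cvtColor(p["pixels"],cv2.COLOR_RGB2GRAY);print(g[186:212:2,247:265])
```

```text
(0.007, 0, 0.0785) [254.9590128 190.0373881]
(0, 0, 0.0785) [254.96720046 197.72607749]
(0.007, 0.001, 0.0785) [256.1137289  190.03566601]
(0.007, 0.0, 0.0765) [254.96322652 190.69452216]
(0.007, 0, 0.0665) [254.98539991 194.15248542]
(0.004, 0, 0.0665) [254.98900868 197.62083473]
[[ 6.98906210e-02  9.97554656e-01  9.23828075e-05]
 [ 9.97554659e-01 -6.98906149e-02 -6.72066112e-05]
 [-6.05855767e-05  9.68540118e-05 -9.99999993e-01]]
254.5656597042653 190.15818376581373
[[150 150 150 150 150 151 151 151 151 151 150 149 149 149 149 149 150 149]
 [150 150 150 151 151 150 151 150 150 150 150 150 150 150 149 149 149 149]
 [150 150 151 151 151 149 139 131 131 135 148 150 150 149 148 148 148 148]
 [150 150 150 150 149 140 116 107 106 115 144 150 150 149 149 150 149 149]
 [150 149 149 149 144 113 105 104 102 102 111 143 149 150 150 150 150 150]
 [150 150 150 146 125 100  94  92  91  90  91 111 144 149 150 150 150 150]
 [150 151 149 123  93  84  83  82  82  79  77  86 130 146 149 150 151 151]
 [150 151 147 107  84  85  90  96 101  99  88  81 108 143 148 150 150 151]
 [150 149 145  99  84  89  94  98 103 105 102  99 109 143 149 149 150 149]
 [149 149 144  91  83  89  94  98 103 104 103 100 108 143 149 149 148 149]
 [148 148 143  91  83  90  95  99 103 105 103  99 102 143 149 149 148 149]
 [148 146 131  88  84  90  95  99 103 105 103  99 102 142 148 148 147 148]
 [145 134 123  93  88  89  95  99  98  98 100 100  99 115 139 145 147 148]]
```

```bash
python3 -m inch '[[1,0.02,-0.002,0,4],[1,0.045,-0.0045,0,9],[1,0.0697,-0.0068,0.01,14],[1,0.0697,-0.0068,0.035,15.5],[1,0.0697,-0.0068,0.059,15.5]]' >/dev/null
python3 -m inch '[[1,0,0,0,0],[1,0,0,0,0],[1,0,0,0,0]]'
python3 - <<'E'
from h import *
p=cam("wrist");save(p,"pics/cl.png",(215,150,295,220),8)
s=ctrl.get_state();M=R.from_quat(s["tcp_rot"]).as_matrix();print(s["eef_pos"],s["wrist_torque"])
for t in[(0.007,0,.0785),(0.01,0,.0885),(0.01,0.001,.0885)]:print(t,proj(p,s["eef_pos"]+M@np.array(t)))
E
```

```text
time: 7.35
eef_pos: [0.538, -0.1617, 0.1969]
tcp_rot: [0.817, 0.577, 0.0, 0.001]
contact_force: [-0.5, -0.3, 0.2]
opening: 0.25
finger_force: 78.9
[ 0.53834601 -0.16197313  0.1976138 ] [-0.0326544   0.00449426 -0.04082687]
(0.007, 0, 0.0785) [255.64065556 190.23985031]
(0.01, 0, 0.0885) [255.60724288 183.87650676]
(0.01, 0.001, 0.0885) [256.72285275 183.87523932]
```

View pics/cl.png

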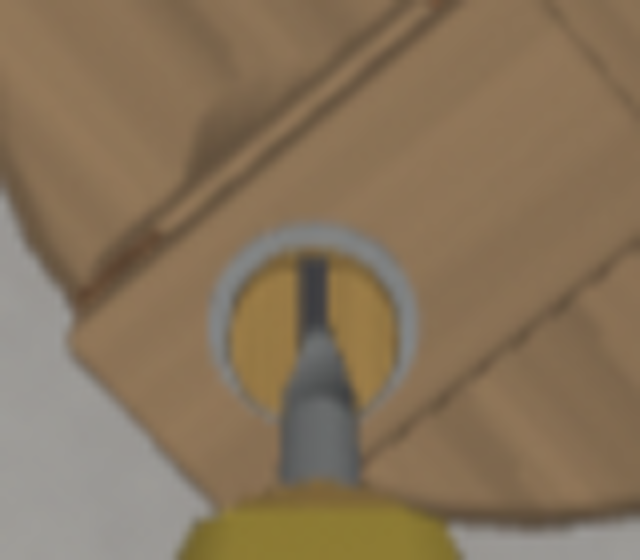

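The slot is aligned with the blade: slot column ≈313 and tip column ≈318 in the crop, so the tip is ~0.6 mm to the right. I'll shift −0.5 mm in y and +1 mm in x, then lower gently.

```bash
python3 -m inch '[[1,0.001,-0.0005,0.004,0],[1,0.001,-0.0005,0.008,0],[1,0.001,-0.0005,0.010,0],[1,0.001,-0.0005,0.011,0],[1,0.001,-0.0005,0.011,0]]'
python3 -m inch '[[1,0,0,0.0005,0],[1,0,0,0.001,0],[1,0,0,0.0015,0],[1,0,0,0.0015,0]]'
python3 -m inch '[[1,0,0,0.0005,0],[1,0,0,0.001,0],[1,0,0,0.001,0]]'
python3 -m inch '[[1,0,0,0.0005,0],[1,0,0,0.001,0],[1,0,0,0.001,0]]'
```

```text
time: 7.82
eef_pos: [0.537, -0.16, 0.1842]
tcp_rot: [0.817, 0.577, -0.0, -0.0]
contact_force: [-0.5, 0.2, -1.9]
opening: 0.248
finger_force: 78.9
time: 8.15
eef_pos: [0.5372, -0.1601, 0.183]
tcp_rot: [0.817, 0.577, -0.0, -0.0]
contact_force: [1.2, -0.1, -0.8]
opening: 0.25
finger_force: 78.9
time: 8.4
eef_pos: [0.5372, -0.16, 0.182]
tcp_rot: [0.817, 0.577, -0.0, -0.0]
contact_force: [0.3, -0.5, -1.5]
opening: 0.251
finger_force: 78.9
time: 8.65
eef_pos: [0.5372, -0.1601, 0.181]
tcp_rot: [0.817, 0.577, -0.0, -0.0]
contact_force: [-0.3, -0.4, -0.3]
opening: 0.242
finger_force: 78.9
```

```bash
cat > t.py <<'E'
from plant import ctrl
import numpy as np
s=ctrl.get_state();a=[]
for i in range(3):
    ctrl.read_camera("wrist");q=ctrl.get_state();a.append(np.r_[q["wrist_torque"],q["contact_force"]])
print("T,F mean",np.round(np.mean(a,0),3),"std Tz",np.round(np.std(a,0)[2],3),"q6 deg",round(np.degrees(q["qpos"][5]-q["qpos"][0]),2),"z",np.round(q["eef_pos"],4),round(q["time"],2))
E
python3 -m inch '[[1,0,0,0.0005,0],[1,0,0,0.0005,0]]' | grep -E "eef|contact"
python3 t.py
python3 -m inch '[[1,0,0,0,2],[1,0,0,0,4],[1,0,0,0,6],[1,0,0,0,8],[1,0,0,0,10]]'| grep -E "eef|contact"
python3 t.py
python3 -m inch '[[1,0,0,0,2],[1,0,0,0,4],[1,0,0,0,6],[1,0,0,0,8],[1,0,0,0,10]]'| grep -E "eef|contact"
python3 t.py
```

```text
eef_pos: [0.5372, -0.1601, 0.1805]
contact_force: [1.1, 0.3, -1.5]
T,F mean [-0.019 -0.029  0.005  0.34   0.331 -1.038] std Tz 0.027 q6 deg 19.52 z [ 0.5372 -0.16    0.1806] 8.97
eef_pos: [0.5377, -0.1603, 0.1807]
contact_force: [1.4, -0.7, -1.6]
T,F mean [-0.172 -0.352  0.019  1.41  -1.212 -1.84 ] std Tz 0.025 q6 deg 29.47 z [ 0.5377 -0.1603  0.1807] 9.53
eef_pos: [0.5377, -0.1604, 0.1808]
contact_force: [1.6, -1.0, -2.5]
T,F mean [-0.319 -0.539  0.05   2.171 -0.893 -1.88 ] std Tz 0.009 q6 deg 39.43 z [ 0.5377 -0.1604  0.1808] 10.1
```

```bash
python3 -m inch '[[1,0,0,0,2],[1,0,0,0,4],[1,0,0,0,6],[1,0,0,0,8],[1,0,0,0,8]]'| grep -E "contact"
python3 t.py
python3 -m inch '[[1,0,0,0,2],[1,0,0,0,4],[1,0,0,0,5],[1,0,0,0,5]]'| grep -E "contact"
python3 t.py
python3 - <<'E'
from h import *
p=cam("wrist");save(p,"pics/tw.png",(215,150,295,220),8)
print(R.from_quat(ctrl.get_state()["tcp_rot"]).as_matrix())
E
```

```text
contact_force: [2.9, -1.8, -2.5]
T,F mean [-0.497 -0.728  0.025  2.632 -1.675 -2.118] std Tz 0.007 q6 deg 47.44 z [ 0.5377 -0.1604  0.1808] 10.67
contact_force: [3.9, -3.2, -3.7]
T,F mean [-0.75  -0.933  0.023  3.797 -2.968 -3.058] std Tz 0.013 q6 deg 52.48 z [ 0.5376 -0.1604  0.1808] 11.15
[[ 7.93091438e-01  6.09101180e-01  1.31276431e-03]
 [ 6.09102450e-01 -7.93090893e-01 -1.02043871e-03]
 [ 4.19590992e-04  1.60890916e-03 -9.99998618e-01]]
```

View pics/tw.png

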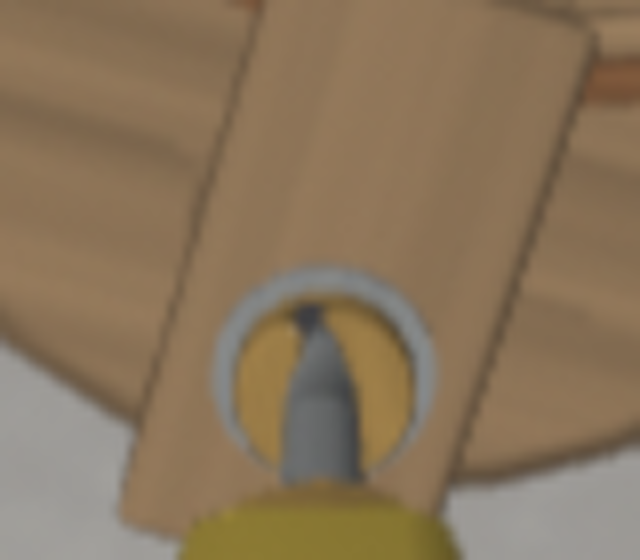

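The head turns with the blade: the slot end is at crop (307,318) and the blade at (320,340), so the slot lags by its play. The side force is building along tool +y, so I'll relieve it with a small shift and then go on.

```bash
python3 -m inch '[[1,0,0.0005,0,0],[1,0,0.0005,0,0]]'| grep -E "contact"
python3 t.py
python3 -m inch '[[1,0,0,0,2],[1,0,0,0,4],[1,0,0,0,4]]'| grep -E "contact"
python3 t.py
```

```text
contact_force: [3.4, -3.0, -2.2]
T,F mean [-0.659 -0.946  0.077  3.226 -2.59  -2.685] std Tz 0.022 q6 deg 52.51 z [ 0.5377 -0.1605  0.1808] 11.52
contact_force: [2.9, -2.9, -3.0]
T,F mean [-0.729 -0.972  0.012  3.481 -2.647 -2.34 ] std Tz 0.013 q6 deg 56.47 z [ 0.5377 -0.1606  0.1808] 11.92
```

```bash
python3 -m inch '[[1,0,0.0005,0,0],[1,0,0.001,0,0],[1,0,0.001,0,0]]'| grep -E "contact"
python3 t.py
python3 -m inch '[[1,0,0,0,2],[1,0,0,0,4],[1,0,0,0,4]]'| grep -E "contact"
python3 t.py
```

```text
contact_force: [2.3, -1.1, -0.8]
T,F mean [-0.179 -0.669  0.037  2.698 -0.714 -0.211] std Tz 0.021 q6 deg 56.49 z [ 0.5379 -0.1609  0.1807] 12.32
contact_force: [2.8, -0.8, -0.2]
T,F mean [-0.055 -0.566  0.065  2.179 -0.327  0.318] std Tz 0.008 q6 deg 60.46 z [ 0.5379 -0.1609  0.1807] 12.72
```

```bash
python3 -m inch '[[1,0,0,0,1.5],[1,0,0,0,3],[1,0,0,0,3]]'>/dev/null; python3 t.py
python3 -m inch '[[1,0,0,0,1.5],[1,0,0,0,3],[1,0,0,0,3]]'>/dev/null; python3 t.py
```

```text
T,F mean [ 0.073 -0.499  0.071  2.154  0.499  0.7  ] std Tz 0.006 q6 deg 63.46 z [ 0.538  -0.161   0.1806] 13.12
T,F mean [ 0.184 -0.504  0.042  1.753  0.584  0.759] std Tz 0.021 q6 deg 66.46 z [ 0.538  -0.1611  0.1806] 13.52
```

```bash
python3 -m inch '[[1,0,0,0,1.5],[1,0,0,0,3],[1,0,0,0,3]]'>/dev/null; python3 t.py
python3 -m inch '[[1,0,0,0,1],[1,0,0,0,2],[1,0,0,0,2]]'>/dev/null; python3 t.py
```

```text
T,F mean [ 0.203 -0.456  0.067  1.604  1.269  1.332] std Tz 0.016 q6 deg 69.46 z [ 0.538  -0.1611  0.1806] 13.92
T,F mean [ 0.332 -0.451  0.033  2.075  1.573  1.619] std Tz 0.041 q6 deg 71.5 z [ 0.538  -0.1612  0.1806] 14.32
```

```bash
python3 -m inch '[[1,0,0,0,1],[1,0,0,0,2],[1,0,0,0,2]]'>/dev/null; python3 t.py
python3 -m inch '[[1,0,0,0,1],[1,0,0,0,2],[1,0,0,0,2]]'>/dev/null; python3 t.py
```

```text
T,F mean [ 0.387 -0.4    0.039  1.99   1.542  1.152] std Tz 0.016 q6 deg 73.51 z [ 0.538  -0.1612  0.1806] 14.72
T,F mean [ 0.408 -0.386  0.044  1.676  1.845  1.338] std Tz 0.023 q6 deg 75.51 z [ 0.538  -0.1612  0.1806] 15.12
```

```bash
python3 -m inch '[[1,0,0,0,1],[1,0,0,0,2],[1,0,0,0,2]]'>/dev/null; python3 t.py
python3 -m inch '[[1,0,0,0,1],[1,0,0,0,2],[1,0,0,0,2]]'>/dev/null; python3 t.py
```

```text
T,F mean [ 0.407 -0.399  0.049  1.488  1.976  1.134] std Tz 0.009 q6 deg 77.51 z [ 0.538  -0.1612  0.1806] 15.52
T,F mean [ 0.408 -0.433  0.056  1.426  1.445  1.318] std Tz 0.018 q6 deg 79.51 z [ 0.5381 -0.1613  0.1806] 15.92
```

```bash
python3 -m inch '[[1,0,0,0,1],[1,0,0,0,2],[1,0,0,0,2]]'>/dev/null; python3 t.py
python3 - <<'E'
from h import *
p=cam("wrist");save(p,"pics/tx.png",(215,150,295,220),8)
E
```

```text
T,F mean [ 0.37  -0.409  0.066  1.762  1.962  1.392] std Tz 0.028 q6 deg 81.52 z [ 0.538  -0.1613  0.1806] 16.32
```

View pics/tx.png

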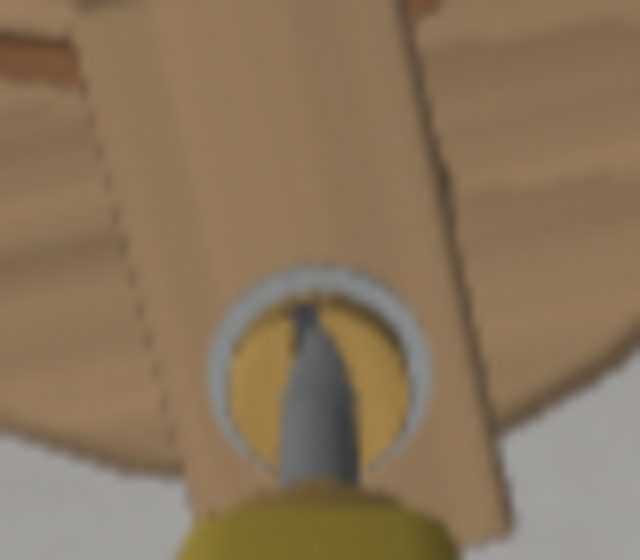

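The slot end is at crop (305,315), still following the blade, so the screw is turning and not yet firm.

```bash
python3 -m inch '[[1,0,0,0,1],[1,0,0,0,2],[1,0,0,0,2]]'>/dev/null; python3 t.py
python3 -m inch '[[1,0,0,0,1],[1,0,0,0,1.5],[1,0,0,0,1.5]]'>/dev/null; python3 t.py
```

```text
T,F mean [ 0.356 -0.418  0.03   1.754  1.234  1.736] std Tz 0.018 q6 deg 83.52 z [ 0.5381 -0.1613  0.1806] 16.77
T,F mean [ 0.294 -0.41   0.043  1.887  1.145  1.466] std Tz 0.002 q6 deg 85.02 z [ 0.538  -0.1613  0.1806] 17.17
```

```bash
python3 -m inch '[[1,0,0,0,1],[1,0,0,0,1.5],[1,0,0,0,1.5]]'>/dev/null; python3 t.py
python3 -m inch '[[1,0,0,0,1],[1,0,0,0,1.5],[1,0,0,0,1.5]]'>/dev/null; python3 t.py
```

```text
T,F mean [ 0.252 -0.42   0.064  1.537  1.33   0.897] std Tz 0.019 q6 deg 86.52 z [ 0.5381 -0.1613  0.1806] 17.57
T,F mean [ 0.252 -0.446  0.058  1.737  0.741  1.053] std Tz 0.013 q6 deg 88.02 z [ 0.5381 -0.1613  0.1806] 17.97
```

```bash
python3 -m inch '[[1,0,0,0,1],[1,0,0,0,1.5],[1,0,0,0,1.5]]'>/dev/null; python3 t.py
python3 -m inch '[[1,0,0,0,1],[1,0,0,0,1.5],[1,0,0,0,1.5]]'>/dev/null; python3 t.py
```

```text
T,F mean [ 0.203 -0.441  0.077  1.664  0.663  0.784] std Tz 0.017 q6 deg 89.52 z [ 0.5381 -0.1613  0.1806] 18.37
T,F mean [ 0.165 -0.448  0.115  2.06   0.565  1.208] std Tz 0.024 q6 deg 91.01 z [ 0.5381 -0.1613  0.1806] 18.77
```

```bash
python3 -m inch '[[1,0,0,0,1],[1,0,0,0,1.5],[1,0,0,0,1.5]]'>/dev/null; python3 t.py;python3 t.py
```

```text
T,F mean [ 0.126 -0.455  0.167  1.949  0.058  1.058] std Tz 0.004 q6 deg 92.52 z [ 0.5381 -0.1613  0.1806] 19.17
T,F mean [ 0.102 -0.435  0.142  1.939  0.401  1.005] std Tz 0.007 q6 deg 92.52 z [ 0.5381 -0.1613  0.1806] 19.32
```

Torque has risen from the ~0.05 drag to ~0.155 N m, about 0.04 rad past firm, so the screw is tight. I'll back off into the play, lift straight out and unwind.

```bash
python3 -m inch '[[1,0,0,0,-2],[1,0,0,0,-4],[1,0,0,0,-6],[1,0,0,0,-6]]' >/dev/null; python3 t.py
python3 -m inch '[[1,0,0,-0.003,0],[1,0,0,-0.008,0],[1,0,0,-0.03,0],[1,0,0,-0.06,-6],[1,0,0,-0.09,-13]]' >/dev/null
python3 -m inch '[[1,0,0,0,-7],[1,0,0,0,-14],[1,0,0,0,-21],[1,0,0,0,-28],[1,0,0,0,-35]]' >/dev/null
python3 -m inch '[[1,0,0,0,-7],[1,0,0,0,-14],[1,0,0,0,-21],[1,0,0,0,-28],[1,0,0,0,-34.5]]' >/dev/null
python3 -m inch '[[1,0,0,0,0],[1,0,0,0,0]]'
python3 t.py
python3 - <<'E'
from h import *
s=ctrl.get_state();M=R.from_quat(s["tcp_rot"]).as_matrix();print(M[:2,:2].T@(np.array([.4952,.0826])-s["eef_pos"][:2]),M)
p=cam("wrist");a=p["pixels"][20:160,180:330,::-1];b=p["pixels"][160:290,200:310,::-1]
cv2.imwrite("pics/af.png",np.hstack([cv2.resize(a,(400,373),interpolation=2),cv2.resize(b,(316,373),interpolation=2)]))
E
```

```text
T,F mean [ 0.133 -0.404  0.058  1.619  0.085  1.215] std Tz 0.019 q6 deg 86.58 z [ 0.538  -0.1613  0.1806] 19.8
time: 21.22
eef_pos: [0.5375, -0.1612, 0.2704]
tcp_rot: [0.733, 0.681, -0.0, -0.001]
contact_force: [0.4, -0.4, -1.8]
opening: 0.243
finger_force: 78.9
T,F mean [ 0.01  -0.038  0.043  0.123  0.071 -0.861] std Tz 0.016 q6 deg 4.13 z [ 0.5378 -0.1612  0.2705] 21.37
[ 0.24014859 -0.06002883] [[ 7.19667346e-02  9.97406743e-01 -7.60713698e-04]
 [ 9.97407027e-01 -7.19666313e-02  1.62277813e-04]
 [ 1.07110983e-04 -7.70419792e-04 -9.99999697e-01]]
```

View pics/af.png

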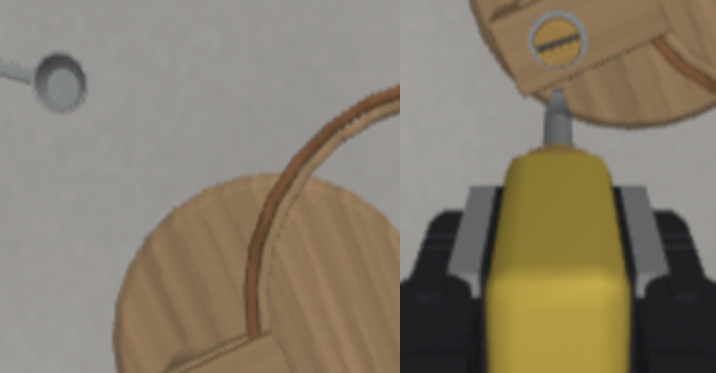

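The screw is now at crop (557,42) with its slot turned to ~16° above horizontal. I'll measure the angle as a check on the torque estimate.

```bash
python3 g.py
```

```text
comp 1722 [253.3718 170.7231]
comp 1525 [256.1279 178.6344]
ellipse ((136.7689208984375, 128.8424072265625), (86.2718276977539, 86.83470153808594), 89.02350616455078) [254.3782 174.0571]
screw world [ 0.5373 -0.1603  0.1045]
slot n 2045 [ 0.5374 -0.1605] sd [0.0019 0.0041] turn deg -110.77997671254464  dxy tool [ 0.001  -0.0007] slotmean dxy [ 0.0007 -0.0005]
[ 0.5379 -0.1613  0.2705] [-0.0005  0.0001 -1.    ]
```

```bash
python3 -m inch '[[1,0.025,-0.006,0,0],[1,0.055,-0.014,0,0],[1,0.09,-0.0225,0,0],[1,0.125,-0.031,0,0],[1,0.16,-0.04,0,0]]' >/dev/null
python3 -m inch '[[1,0.03,-0.0075,0,0],[1,0.06,-0.015,0,0],[1,0.08,-0.02,0,0],[1,0.08,-0.02,0.03,0],[1,0.08,-0.02,0.065,0]]' >/dev/null
python3 -m inch '[[1,0,0,0.03,0],[1,0,0,0.045,0],[1,0,0,0.045,0],[1,0,0,0.045,0]]'
python3 m.py
python3 - <<'E'
from h import *
p=cam("wrist");save(p,"pics/ho.png",(205,140,305,225),8)
s=ctrl.get_state();M=R.from_quat(s["tcp_rot"]).as_matrix()
for t in[(0.007,0,.0796),(0.009,0,.094)]:print(t,proj(p,s["eef_pos"]+M@np.array(t)))
E
```

```text
time: 22.68
eef_pos: [0.4946, 0.0824, 0.1601]
tcp_rot: [0.732, 0.682, -0.001, -0.001]
contact_force: [0.2, -0.3, -0.7]
opening: 0.249
finger_force: 79.0
block (array([0.487 , 0.1267]), (59.60624694824219, 159.8214569091797), 10.283472061157227) 9589
red 1741 (array([0.4789, 0.1708]), (21.994226455688477, 30.023420333862305), 20.869007110595703) [0.4794 0.1708 0.1307]
yel 0 (array([0., 0.]), (0.0, 0.0), 0.0) [nan nan nan]
[0.4957 0.0823 0.1617] [[ 0.0703  0.9975  0.0014]
 [ 0.9975 -0.0703 -0.0001]
 [-0.      0.0014 -1.    ]] [-0.0376 -0.0275  2.0574 -0.0001  1.1103  0.0328]
(0.007, 0, 0.0796) [255.80952065 189.88145087]
(0.009, 0, 0.094) [255.76126982 183.36077461]m.py:10: RuntimeWarning: Mean of empty slice.
  print(n,m.sum(),rect(P[m]),P[m].mean(0))
  ret = um.true_divide(
```

View pics/ho.png

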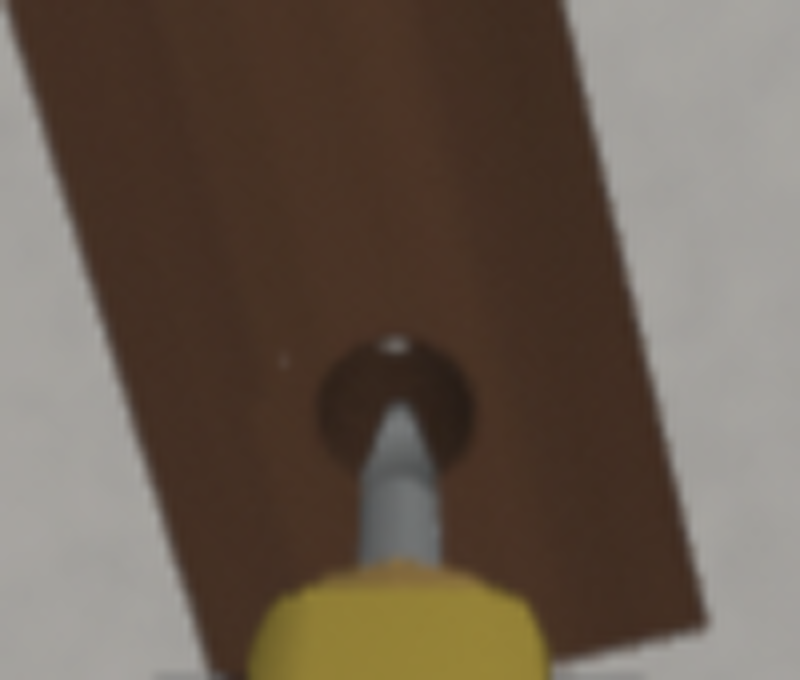

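The hole mouth is at crop (395,410) and the blade tip at (400,402). It needs about +1.2 mm in tool x and −0.5 mm in y, then lowering.

```bash
python3 -m inch '[[1,0.0012,-0.0005,0.005,0],[1,0.0012,-0.0005,0.012,0],[1,0.0012,-0.0005,0.02,0],[1,0.0012,-0.0005,0.025,0],[1,0.0012,-0.0005,0.025,0]]'
python3 -m inch '[[1,0,0,0.01,0],[1,0,0,0.02,0],[1,0,0,0.03,0],[1,0,0,0.04,0],[1,0,0,0.044,0]]'
python3 -m inch '[[1,0,0,0.001,0],[1,0,0,0.002,0],[1,0,0,0.003,0],[1,0,0,0.0045,0],[1,0,0,0.0045,0]]'; python3 t.py
```

```text
time: 23.2
eef_pos: [0.4934, 0.0836, 0.1338]
tcp_rot: [0.731, 0.682, -0.001, -0.001]
contact_force: [0.3, 0.8, -1.4]
opening: 0.247
finger_force: 79.0
time: 23.62
eef_pos: [0.4932, 0.0836, 0.0891]
tcp_rot: [0.731, 0.682, -0.001, -0.001]
contact_force: [0.3, -0.0, -0.3]
opening: 0.246
finger_force: 79.0
time: 24.03
eef_pos: [0.4948, 0.0835, 0.0873]
tcp_rot: [0.731, 0.682, 0.0, 0.0]
contact_force: [-0.6, 0.4, -1.5]
opening: 0.248
finger_force: 79.0
T,F mean [-0.014 -0.017 -0.013  0.227 -0.257 -0.728] std Tz 0.011 q6 deg 4.01 z [0.4948 0.0836 0.0874] 24.18
```

```bash
python3 -m inch '[[1,0,0,0.0005,0],[1,0,0,0.001,0],[1,0,0,0.0015,0],[1,0,0,0.0015,0]]'; python3 t.py
python3 -m inch '[[0,0,0,0,0],[0,0,0,0,0],[0,0,0,0,0],[0,0,0,0,0],[0,0,0,0,0]]' >/dev/null
python3 -m inch '[[0,0,0,0,0],[0,0,0,0,0],[0,0,0,-0.01,0],[0,0,0,-0.03,0],[0,0,0,-0.06,0]]'
python3 -m inch '[[0,0,0,-0.03,0],[0,0,0,-0.06,0],[0,0,0,-0.1,0],[0,0,0,-0.13,0],[0,0,0,-0.15,0]]'
python3 m.py
python3 - <<'E'
from h import *
p=cam("wrist");save(p,"pics/fin.png")
E
```

```text
time: 24.52
eef_pos: [0.4946, 0.0835, 0.0856]
tcp_rot: [0.731, 0.682, 0.0, 0.0]
contact_force: [-0.0, -0.8, -0.1]
opening: 0.248
finger_force: 79.3
T,F mean [ 0.004 -0.01   0.038  0.071  0.311 -0.929] std Tz 0.035 q6 deg 4.01 z [0.4946 0.0836 0.0856] 24.67
time: 25.5
eef_pos: [0.4924, 0.0836, 0.144]
tcp_rot: [0.731, 0.682, -0.002, -0.002]
contact_force: [0.4, -1.2, -0.4]
opening: 0.998
finger_force: 0.0
time: 25.92
eef_pos: [0.4956, 0.0836, 0.301]
tcp_rot: [0.731, 0.682, 0.002, 0.002]
contact_force: [0.7, -0.7, -0.2]
opening: 0.999
finger_force: 0.0
block (array([0.4871, 0.1266]), (59.44209671020508, 159.36776733398438), 10.360023498535156) 3948
red 523 (array([0.4789, 0.1707]), (21.952295303344727, 29.723175048828125), 20.49298095703125) [0.4792 0.1708 0.1307]
yel 411 (array([0.4939, 0.0838]), (28.279441833496094, 20.814590454101562), 86.30072784423828) [0.4941 0.0844 0.1308]
[0.4971 0.0836 0.3046] [[ 0.0699  0.9975  0.0128]
 [ 0.9976 -0.0699 -0.0005]
 [ 0.0004  0.0128 -0.9999]] [-0.035  -0.1555  1.9086 -0.      1.3757  0.0349]
```

View pics/fin.png

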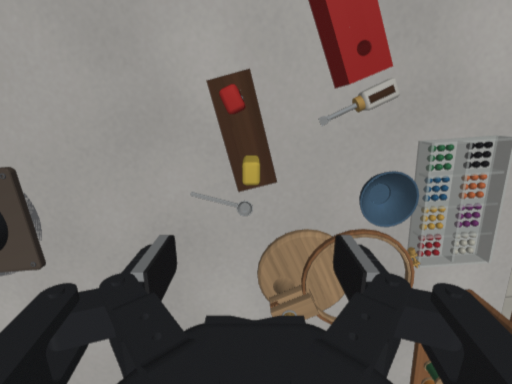

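The yellow driver is upright in its hole at (251,170), with its handle top at 0.131 m as at the start. The red driver, spoon and bowl are unmoved. I'll let the arm settle and hand in.

```bash
python3 -m inch '[[0,0,0,0,0],[0,0,0,0,0],[0,0,0,0,0]]' | head -2
python3 -c "from plant import ctrl; print(ctrl.sign_off())"
```

```text
time: 26.27
eef_pos: [0.4936, 0.0836, 0.2934]
the job is handed in; nothing more can be done
None
```

The clamp screw is turned clockwise to firm (torque puts it about 0.04 rad past, short of overtight), the flat screwdriver stands upright and fully in its block hole, nothing else was touched, and the job was handed in at about 26 s.

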